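# Level the soldering plate with a wedge shim

### The job

The hinged soldering plate sags at its near right-hand corner. Take the wooden wedge shim, lay it on the bench with its thin nose towards the foot under that corner, and slide it in gently under the foot until the ball of the level on the plate stands centred between its two black bars; do not drive the plate past level. Let go so that the plate rests level on the wedge, and do not touch the plate or shift anything else on the bench.

Things in the scene. Friction and masses are not known exactly. Their poses are not given: they have to be found in the camera images.
- wedge_grip (a point): Grip point of the loose wooden wedge shim: middle of the upright block at its thick end (block 40 mm long, 30 wide, 46 tall), 26 mm above the wedge's flat underside. x points along the wedge to its thin nose (nose edge 130 mm along +x from here), y across the 30 mm width, z up.
- wedge: The wedge, 150 mm long, 30 wide, about 120 g. Origin mid underside, 55 mm along +x from the block's middle; x to the nose. The nose is 4 mm thick; from there the top rises 1 mm per 5 mm for 90 mm, to 22 mm, then 20 mm flat, then the block. Wood grips the bench and the foot: it stays where it is left, also under load.
- foot (a point): Where the plate's only foot, a round-ended steel screw pin 15 mm thick, leaves the plate's underside at the near right corner (dark cap above). It sticks out 22 to 28 mm, differently each time: its end hangs 5 to 11 mm over the bench at the start, 7 mm higher when level. +x: near to far edge, the way to push. Near edge 13 mm before it, right edge 20 mm beside it; bench clear 150 mm beyond, 60 mm either side.
- stand: The soldering plate with its stand. Plate: aluminium, 225 (near to far) x 180 x 10 mm, top about 50 mm above the bench, hinged along its far edge; its near edge has sunk 2 degrees onto a rubber rest. Origin: on the bench, 70 mm left of the foot; +x to the far edge. Carries a clamped pickup and the level (25 mm high). Presses on the wedge with 2 to 6 N, so pushing takes 5 to 20 N; hard stop a little over 1 degree past level.
- ball (a joint): The level's reading in m: place of a 18 mm steel ball in a white trough (106 mm, near to far, on the plate's right half). 0 = centred, midway between two black bars 28 mm apart. Starts near -0.030 (near, low end); goes to + (far end) as the foot rises: 4.3 mm per mm of rise, about 0.86 mm per mm of wedge pushed in once it carries the foot. The ball needs about 1.5 s to settle.
- packer: the flat wooden packer: plain 130 x 36 x 12 mm slat, same thickness all along, no block on it; a bystander, not the shim; origin at the middle of its underside
- spool: solder spool, grey between black rims, 64 mm across, 53 mm high, upright; a bystander; origin at the middle of its underside
- pot: small brass potentiometer, 24 mm across, 30 mm high; a bystander; origin at the middle of its underside
- tweezers: steel tweezers lying flat, 125 mm long, 5 mm high; a bystander; origin at the middle of its underside
- pen: marker pen lying flat, 135 mm long, 11 mm thick; a bystander; origin at the middle of its underside
- pickup: loose guitar pickup, black on a pale base, 85 x 24 x 18 mm; a bystander; origin at the middle of its underside

How it is judged (in metres and radians):
On the way, in this order (a step that is already met when the one before it is completed fails the run):
1. the wedge is under the foot and carries it while the plate is still low (contact force between wedge and stand above 0.5 N and value of joint ball below -0.006 m), for 0.05 s.
2. the ball is centred with the foot on the wedge (value of joint ball between -0.004 and 0.004 m and contact force between wedge and stand above 0.5 N), for 0.2 s.
At the end, for the whole second after the job is handed in: The ball is within 4 mm of centred and still, the plate's foot rests on the wedge, and the wedge lies flat on the bench, at rest and released (all of step 2 and velocity of joint ball between -0.004 and 0.004 m/s and linear speed of wedge below 0.01 m/s and angle between wedge_grip's own z axis and vertical below 0.06 rad); the robot touches nothing.
It fails at once if the plate is driven past level (ball more than 10 mm beyond centre) (value of joint ball above 0.01 m).
It fails at once if the wedge is forced against the plate with more than 20 N (contact force between wedge and stand above 20 N).
It fails at once if the robot touches the plate (contact force between any of the fingers, the arm and stand above 2 N).
It fails at once if a bystander is shifted by more than 20 mm (distance of any of packer, spool, pot, tweezers, pen, pickup from where it was at the start of the episode above 0.02 m).
It also fails if it takes over 72 s, if anything falls off the work surface, if the arm or the gripper's body presses on something with over 40 N, if the wrist force passes 120 N, or if a joint passes its speed limit or range.

### The arm

A 6-joint arm with a two-finger parallel gripper is mounted at the origin on the work surface. World frame = base frame: x ahead of the robot, y to its left, z up, the work surface at z = 0. Lengths are in m, angles in degrees, forces in N, time in s.
With the tool pointing down it reaches from about 0.35 to 0.875 m from the base axis. Payload 4.2 kg.
Tool frame: the origin (TCP) lies between the finger pads; the fingertips stand 11 mm ahead of it and the grasp point (between the pads) lies 8 mm behind it; z points along the fingers, y is the direction in which the jaws open and shut (so a half turn about z gives the same grasp; the last joint's range is limited). The gripper opens to 87 mm and grips with 3 to 60 N. Pads are 19 mm wide; open, the fingers measure 117 mm over their backs; the gripper's body (75 mm by 190 mm) begins 51 mm behind the grasp point.
Start: joints at [77.842, 22.042, 0.453, 0, -68.411, -14.817], TCP at [0.283, 0.557, 0.234] pointing down, gripper open.
Joint ranges: [-179.83, 179.83], [-69.29, 118.12], [-61.27, 80.66], [-181.25, 117.63], [-171.15, -9.14], [-177.46, 177.46]. Speed limits (degrees/s): [159.86, 159.86, 180, 180, 180, 180].

### API

Orientations are given as a 3x3 rotation matrix whose columns are the frame's x, y, z axes.
In Python, from station import sense, capture, get_calibration, finish_job, search_frame, cut_out gives the robot as it stands.
- The arm moves only by the tool arm_command, never from a script. Its argument "rows" is a list of rows, each an object with "fingers": the opening in per cent of the stroke, from 0 (shut) to 100 (fully open); "travel": the shift along the tool's x, y, z in cm, a list of three; "roll": the turn about the tool's z in degrees. A call has 1 to 10 rows; each row is the pose to reach, as a shift and turn from the pose commanded when the call began, along the tool's axes at that moment; what a row does not reach only later rows make up. A row lasts 1/10 s, in which the tool goes at most 50 mm and 8.59 degrees, less where a joint would pass 70% of its speed; a pose out of reach is approached as far as the arm can. A call with a gripper value outside its range is refused whole. The fingers move at their own pace and stop on an object; the grip force is fixed at half the most. Time passes only in rows, so rows that repeat a pose let the fingers close. It gives the time, the measured TCP pose, the force and the opening at its end, in the units of the state.
- sense(): the state, without advancing time (a new reading comes with each control period).
- capture(name): name is "scene" or "side" or "wrist"; returns (picture, depth): 384x512x3 uint8, red, green, blue; 384x512 float32, m along the optical axis (not along the pixel's ray), 0 where there is no reading.
- get_calibration(name): a dict with "fov_y" (degrees; the focal length in pixels is half the picture's height over the tangent of half this angle, whatever the lens; pixels are square), "cx", "cy" (the principal point, pixels), "origin" and "attitude" of the camera in the world; the wrist camera has in their place "mount" (4x4, takes a point from camera to tool coordinates, whose origin is the TCP and whose axes are the flange's). Camera axes: x right, y down, z forward; pixel columns grow to the right and rows downward; lengths in m; the calibration is good to about 2 mm. A picture is of the moment at which its call begins: read the wrist's pose just before it. get_calibration takes no time and is no camera call.
- finish_job(): hands the job in, once; it reports no verdict.
Trained networks look in the newest picture that a camera, given by its name, has taken for a name from the list of things; names that differ only in an ending like _2 or _b are one class to them, and where a whole thing is asked for, a point or a joint stands for the part that bears it (a point fixed in the world has none). Each returns a list of dicts, best first, with "p" (0 to 1); they miss things now and then, are a little off and sometimes report something else, mostly with a low value. They report only what shows in the picture. A call takes as long as a camera call.
- search_frame(camera, label): "position" ([x, y, z] in m, in world coordinates, good to about 4 mm: the middle of the surface that is visible of it).
- cut_out(camera, label): "mask" (384x512 bool, what is visible of it).
The state is a dict: "time_s": time; "joints": joint angles; "joint_velocities": joint speeds; "effort": joint torques, N m; "tcp_pos": TCP position; "ee_rot": TCP orientation; "wrist_force": force on the tool from outside, world axes, zero at the start; "moment": the same for the moment, N m; "gripper_width": opening from 0.0 (shut) to 1.0 (fully open).
Only numpy, scipy, OpenCV 4.12 (cv2) and the standard library are available. Lean on these libraries where they do the work, as an engineer would, in place of code of your own. Each camera call takes 0.05 s, during which the arm holds its last target. There are 200 camera calls.

## Working session

There is one attempt and no reset: what is moved stays moved. The work goes in short steps, Python scripts to look and compute and a tool call to move; the robot and the scene stay as the last step left them, time stands still between calls to the robot, and variables do not carry over. Pictures are saved under pics/ and viewed, about 8 in all and at most 12, crops included, and the job is handed in when it is done.

Besides the shell and the picture viewer there is one more tool, called after ">>>" by a JSON object that holds its "method" and its "body", one argument or row to a line. arm_command: Moves the arm, as the interface text tells. Its arguments: {"type":"object","properties":{"rows":{"type":"array","items":{"type":"object","properties":{"fingers":{"type":"number"},"travel":{"type":"array","items":{"type":"number"}},"roll":{"type":"number"}}}}},"required":["rows"]}

```bash
mkdir -p pics; cat > h.py <<'E'
import numpy as np, cv2
from station import *
def pts(cam):
    s=sense(); im,d=capture(cam); c=get_calibration(cam)
    f=192/np.tan(np.radians(c['fov_y']/2))
    v,u=np.mgrid[:384,:512]
    P=np.stack([(u-c['cx'])/f*d,(v-c['cy'])/f*d,d],-1)
    if 'mount' in c:
        M=np.array(c['mount']); P=P@M[:3,:3].T+M[:3,3]
        P=P@np.array(s['ee_rot']).T+np.array(s['tcp_pos'])
    else: P=P@np.array(c['attitude']).T+np.array(c['origin'])
    return im,d,P
def save(n,im): cv2.imwrite('pics/'+n+'.png',im[...,::-1])
E
python3 - <<'E'
from h import *
s=sense();print(s['time_s'],s['tcp_pos'],s['ee_rot'],s['gripper_width'])
ims=[]
for c in ['scene','side','wrist']:
    im,d,P=pts(c); ims.append(im)
    cc=get_calibration(c); print(c,cc.get('origin'),cc['fov_y'])
    for l in ['wedge','wedge_grip','stand','foot','ball','packer']:
        r=search_frame(c,l); print(c,l,[(np.round(x['position'],3).tolist(),round(x['p'],2)) for x in r[:2]])
save('a',np.hstack(ims[:2])[:, :]); 
a=cv2.resize(np.hstack(ims[:2]),(800,300)); save('ab',a); save('s1',cv2.resize(ims[0],(800,600))); save('s2',cv2.resize(ims[1],(800,600)));save('s3',ims[2])
E
```

```text
0.0 [0.28320615 0.55648932 0.23246641] [[ 8.91117751e-01 -4.53771227e-01 -9.09708872e-04]
 [-4.53772130e-01 -8.91115544e-01 -1.98510735e-03]
 [ 9.01288810e-05  2.18176493e-03 -9.99997616e-01]] 1.0020477878668483
scene [1.29867031 0.23583916 0.77859657] 51.99237041367535
scene wedge [([0.482, -0.301, 0.018], 0.82)]
scene wedge_grip [([0.486, -0.304, 0.018], 0.61)]
scene stand [([0.777, 0.008, 0.047], 0.59)]
scene foot [([0.759, 0.009, 0.05], 0.88), ([0.482, -0.302, 0.016], 0.58)]
scene ball []
scene packer [([0.507, 0.292, 0.013], 0.62)]
side [ 0.11845872 -0.51221458  0.71594069] 57.35237483234734
side wedge [([0.475, -0.315, 0.023], 0.96), ([0.697, -0.31, 0.01], 0.2)]
side wedge_grip [([0.474, -0.316, 0.02], 0.93)]
side stand [([0.724, -0.016, 0.048], 0.75)]
side foot [([0.722, -0.012, 0.043], 0.91)]
side ball []
side packer [([0.496, 0.285, 0.012], 0.91), ([0.695, -0.308, 0.014], 0.24)]
wrist None 62.64577132528533
wrist wedge []
wrist wedge_grip []
wrist stand []
wrist foot []
wrist ball []
wrist packer []
```

View pics/s1.png

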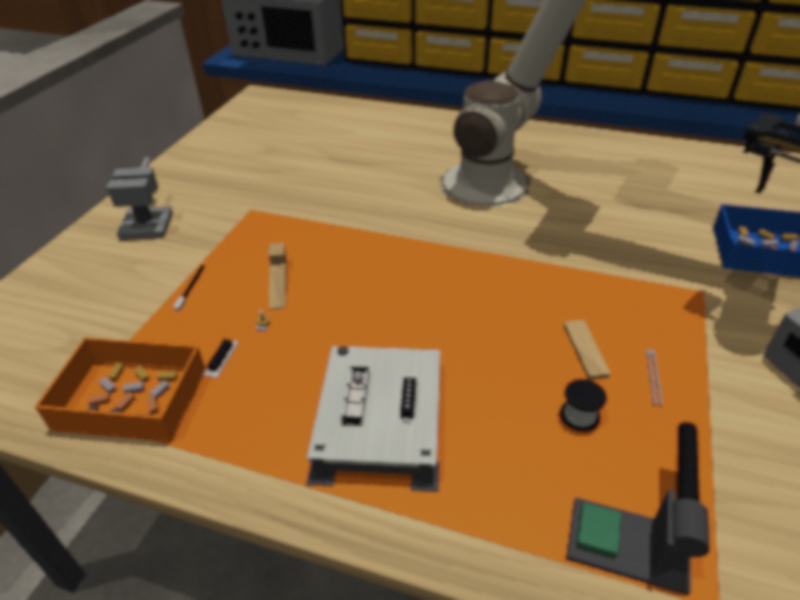

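View pics/s2.png

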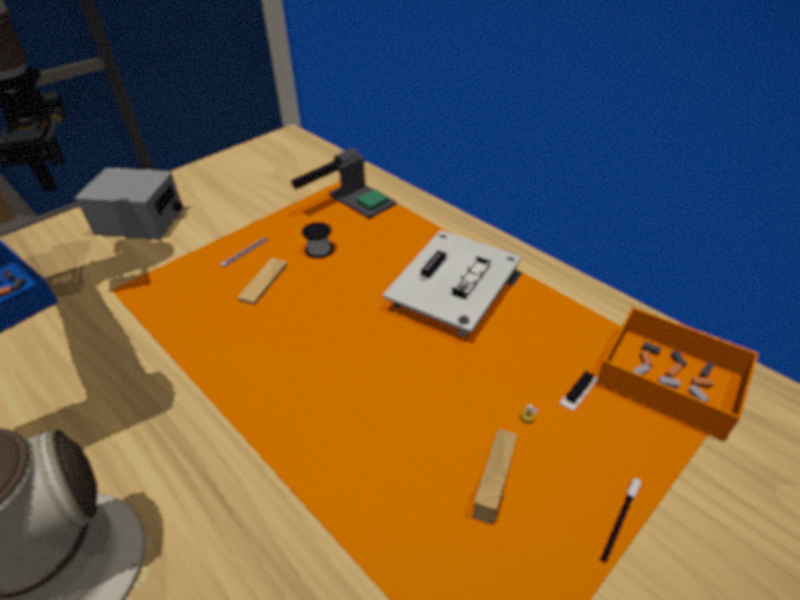

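Both pictures show the plate in mid bench, its capped near-right corner at scene (342,351) / side (463,320). The wedge is at scene (277,275), with its block towards the robot. Next I'll fit the wedge and plate geometry from depth.

```bash
python3 - <<'E'
from h import *
for c in ['scene','side']:
    im,d,P=pts(c)
    X=P.reshape(-1,3)
    for nm,ctr,r,z0,z1 in [('wedge',(.48,-.31),.13,.006,.07),('block',(.45,-.31),.1,.034,.07),('plate',(.76,0),.2,.032,.06)]:
        m=(np.hypot(X[:,0]-ctr[0],X[:,1]-ctr[1])<r)&(X[:,2]>z0)&(X[:,2]<z1)&(d.ravel()>0)
        if nm!='plate': m&=(X[:,0]<.585)
        Q=X[m]
        rect=cv2.minAreaRect(Q[:,:2].astype(np.float32)*1000)
        print(c,nm,m.sum(),np.round(rect[0],1),np.round(rect[1],1),round(rect[2],2),np.round(cv2.boxPoints(rect)).tolist(),np.round(np.percentile(Q[:,2],[5,50,95]),4))
    r=cut_out(c,'foot'); 
    for x in r[:2]:
        m=x['mask'];print('foot',round(x['p'],2),m.sum(),np.round(P[m].mean(0),3))
    for n in ['pot','pickup','pen']:
        print(n,[(np.round(x['position'],3).tolist(),round(x['p'],2)) for x in search_frame(c,n)[:1]])
E
```

```text
scene wedge 430 [ 493.5 -322.1] [192.1 173.7] 53.18 [[366.0, -347.0], [505.0, -451.0], [621.0, -297.0], [482.0, -193.0]] [0.0068 0.0203 0.0477]
scene block 111 [ 443.  -325.9] [43.2 30.5] 24.93 [[417.0, -321.0], [430.0, -349.0], [469.0, -331.0], [456.0, -303.0]] [0.0359 0.0459 0.0498]
scene plate 5284 [742.4   1.1] [228.7 180. ] 14.48 [[609.0, 60.0], [654.0, -115.0], [876.0, -57.0], [831.0, 117.0]] [0.0431 0.0483 0.0531]
foot 0.61 5606 [0.756 0.005 0.052]
pot [([0.61, -0.274, 0.01], 0.54)]
pickup [([0.714, -0.301, 0.012], 0.57)]
pen [([0.508, 0.293, 0.014], 0.34)]
side wedge 836 [ 478.5 -298.2] [138.6 231.2] 56.2 [[344.0, -291.0], [536.0, -420.0], [613.0, -305.0], [421.0, -176.0]] [0.0077 0.022  0.0481]
side block 308 [ 442.6 -328.3] [41.4 30. ] 25.03 [[417.0, -323.0], [430.0, -351.0], [468.0, -333.0], [455.0, -306.0]] [0.0382 0.0466 0.0486]
side plate 2951 [741.4  -0.8] [228.  180.8] 14.5 [[608.0, 58.0], [654.0, -117.0], [874.0, -60.0], [829.0, 115.0]] [0.0417 0.0468 0.0537]
pot [([0.602, -0.282, 0.011], 0.42)]
pickup [([0.697, -0.312, 0.015], 0.76)]
pen [([0.553, -0.464, 0.011], 0.82)]
```

>>> {"method": "arm_command", "body": {
  "rows": [
    {"travel": [3, 4, 0], "roll": 8, "fingers": 100},
    {"travel": [6, 8, 0], "roll": 16, "fingers": 100},
    {"travel": [9, 12, 0], "roll": 24, "fingers": 100},
    {"travel": [12, 16, 0], "roll": 32, "fingers": 100},
    {"travel": [15, 20, 0], "roll": 40, "fingers": 100},
    {"travel": [18, 24, 0], "roll": 48, "fingers": 100},
    {"travel": [21, 28, 0], "roll": 56, "fingers": 100},
    {"travel": [24, 32, 0], "roll": 64, "fingers": 100},
    {"travel": [27, 36, 0], "roll": 72, "fingers": 100},
    {"travel": [30, 40, 0], "roll": 80, "fingers": 100}
  ]
}}

```text
time_s: 2.55
tcp_pos: [0.3693, 0.0626, 0.2341]
ee_rot: [[-0.296, -0.955, 0.002], [-0.955, 0.296, 0.001], [-0.001, -0.001, -1.0]]
wrist_force: [1.5, 1.1, 0.7]
gripper_width: 1.0
```

```bash
cat > go.py <<'E'
# usage: go.py x y z yaw -> travel/roll in tool axes to reach the world pose (tool down)
import sys
from h import *
x,y,z,yaw=map(float,sys.argv[1:5]); s=sense(); R=np.array(s['ee_rot']); p=np.array(s['tcp_pos'])
cur=np.degrees(np.arctan2(R[1,0],R[0,0]))
print('t',s['time_s'],'p',p.round(4),'yaw',cur.round(2),'j',np.round(s['joints'],1),'w',round(s['gripper_width'],3),'F',np.round(s['wrist_force'],1),'tilt',R[:,2].round(4))
print('travel cm',(R.T@(np.array([x,y,z])-p)*100).round(2),'roll',round((cur-yaw+180)%360-180,2))
E
python3 go.py .4428 -.327 .2 -155
```

```text
t 2.55 p [0.3693 0.0626 0.2341] yaw -107.24 j [ 34.9  -3.7 -31.2   0.  -62.4 -52.1] w 1.0 F [1.5 1.1 0.7] tilt [ 1.7e-03  9.0e-04 -1.0e+00]
travel cm [ 35.04 -18.56   3.39] roll 47.76
```

>>> {"method": "arm_command", "body": {
  "rows": [
    {"travel": [4.4, -2.3, 0.4], "roll": 6, "fingers": 100},
    {"travel": [8.8, -4.6, 0.8], "roll": 12, "fingers": 100},
    {"travel": [13.1, -6.9, 1.2], "roll": 18, "fingers": 100},
    {"travel": [17.5, -9.3, 1.7], "roll": 24, "fingers": 100},
    {"travel": [21.9, -11.6, 2.1], "roll": 30, "fingers": 100},
    {"travel": [26.3, -13.9, 2.5], "roll": 36, "fingers": 100},
    {"travel": [30.7, -16.2, 2.9], "roll": 42, "fingers": 100},
    {"travel": [35.0, -18.6, 3.4], "roll": 48, "fingers": 100},
    {"travel": [35.0, -18.6, 3.4], "roll": 48, "fingers": 100}
  ]
}}

```text
time_s: 3.45
tcp_pos: [0.4454, -0.3293, 0.1978]
ee_rot: [[-0.909, -0.416, -0.002], [-0.416, 0.909, -0.0], [0.002, 0.0, -1.0]]
wrist_force: [-0.3, 0.4, 0.3]
gripper_width: 0.997
```

```bash
python3 - <<'E'
from h import *
im,d,P=pts('wrist'); save('w1',im)
X=P.reshape(-1,3); m=(np.hypot(X[:,0]-.443,X[:,1]+.327)<.1)&(X[:,2]>.036)&(X[:,2]<.07)
r=cv2.minAreaRect(X[m][:,:2].astype(np.float32)*1000); print(m.sum(),r,np.median(X[m][:,2]))
E
python3 go.py .4428 -.327 .022 -155
```

```text
1242 ((442.1424560546875, -327.52471923828125), (39.19662857055664, 29.838708877563477), 24.30461311340332) 0.04608174510914963
t 3.5 p [ 0.4448 -0.327   0.1981] yaw -155.23 j [-19.5  16.7 -12.9  -0.  -60.6 -45.7] w 1.002 F [ 0.   1.  -1.3] tilt [-2.e-03  7.e-04 -1.e+00]
travel cm [ 0.15  0.05 17.61] roll -0.23
```

View pics/w1.png

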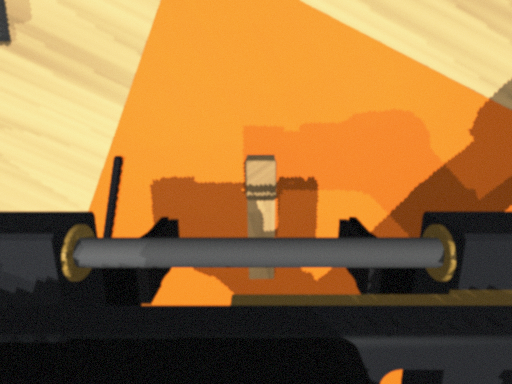

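The block lies between the open fingers (block at about (261,172), nose end hidden under the gripper). I'll descend and close.

>>> {"method": "arm_command", "body": {
  "rows": [
    {"travel": [0.2, 0.1, 4], "roll": 0.3, "fingers": 100},
    {"travel": [0.2, 0.1, 8], "roll": 0.3, "fingers": 100},
    {"travel": [0.2, 0.1, 12], "roll": 0.3, "fingers": 100},
    {"travel": [0.2, 0.1, 15], "roll": 0.3, "fingers": 100},
    {"travel": [0.2, 0.1, 17], "roll": 0.3, "fingers": 100},
    {"travel": [0.2, 0.1, 17.6], "roll": 0.3, "fingers": 100},
    {"travel": [0.2, 0.1, 17.6], "roll": 0.3, "fingers": 100}
  ]
}}

```text
time_s: 4.2
tcp_pos: [0.4428, -0.3238, 0.0235]
ee_rot: [[-0.908, -0.42, -0.001], [-0.42, 0.908, 0.0], [0.001, 0.001, -1.0]]
wrist_force: [0.4, -0.5, 0.5]
gripper_width: 0.998
```

>>> {"method": "arm_command", "body": {
  "rows": [
    {"travel": [0, 0, 0], "roll": 0, "fingers": 20},
    {"travel": [0, 0, 0], "roll": 0, "fingers": 20},
    {"travel": [0, 0, 0], "roll": 0, "fingers": 20},
    {"travel": [0, 0, 0], "roll": 0, "fingers": 20},
    {"travel": [0, 0, 0], "roll": 0, "fingers": 20},
    {"travel": [0, 0, 0], "roll": 0, "fingers": 20},
    {"travel": [0, 0, 0], "roll": 0, "fingers": 20}
  ]
}}

```text
time_s: 4.9
tcp_pos: [0.4429, -0.3246, 0.0236]
ee_rot: [[-0.908, -0.418, 0.0], [-0.418, 0.908, -0.0], [-0.0, -0.0, -1.0]]
wrist_force: [-0.2, -0.3, 0.9]
gripper_width: 0.449
```

```bash
python3 go.py .5067 -.1333 .05 -165.5
```

```text
t 4.9 p [ 0.4429 -0.3246  0.0236] yaw -155.28 j [-19.3  28.7 -24.3  -0.  -37.  -46. ] w 0.449 F [-0.2 -0.3  0.9] tilt [ 1.e-04 -0.e+00 -1.e+00]
travel cm [-13.8   14.71  -2.64] roll 10.22
```

>>> {"method": "arm_command", "body": {
  "rows": [
    {"travel": [0, 0, 0], "roll": 0, "fingers": 20},
    {"travel": [0, 0, 0], "roll": 0, "fingers": 20},
    {"travel": [0, 0, 0], "roll": 0, "fingers": 20},
    {"travel": [0, 0, 0], "roll": 0, "fingers": 20}
  ]
}}

```text
time_s: 5.3
tcp_pos: [0.4429, -0.3246, 0.0235]
ee_rot: [[-0.908, -0.418, 0.0], [-0.418, 0.908, -0.0], [-0.0, -0.0, -1.0]]
wrist_force: [0.3, -0.5, -0.0]
gripper_width: 0.341
```

>>> {"method": "arm_command", "body": {
  "rows": [
    {"travel": [0, 0, -1], "roll": 0, "fingers": 20},
    {"travel": [0, 0, -2], "roll": 0, "fingers": 20},
    {"travel": [0, 0, -3], "roll": 0, "fingers": 20},
    {"travel": [0, 0, -4], "roll": 0, "fingers": 20},
    {"travel": [0, 0, -4], "roll": 0, "fingers": 20}
  ]
}}

```text
time_s: 5.8
tcp_pos: [0.4441, -0.3251, 0.0657]
ee_rot: [[-0.908, -0.419, 0.004], [-0.419, 0.908, -0.002], [-0.003, -0.003, -1.0]]
wrist_force: [0.4, -0.4, -1.1]
gripper_width: 0.343
```

```bash
python3 - <<'E'
from h import *
for c in ['side','wrist']:
    im,d,P=pts(c)
    for x in cut_out(c,'wedge')[:1]:
        m=x['mask']; Q=P[m]; Q=Q[(Q[:,2]>.03)&(Q[:,2]<.12)&(np.hypot(Q[:,0]-.5,Q[:,1]+.3)<.15)]
        print(c,x['p'],m.sum(),cv2.minAreaRect(Q[:,:2].astype(np.float32)*1000),Q.min(0),Q.max(0))
    if c=='side': save('sd2',cv2.resize(im[180:384,200:440],(800,680))[:600])
E
python3 go.py .5067 -.1333 .065 -165.5
```

```text
side 0.8 388 ((440.077392578125, -325.49481201171875), (37.6479377746582, 33.48347473144531), 23.513614654541016) [ 0.41880634 -0.34768662  0.04161575] [ 0.46107081 -0.30749304  0.09815099]
wrist 0.65 4635 ((439.31689453125, -324.3187255859375), (37.95973205566406, 34.55593490600586), 26.967527389526367) [ 0.41723145 -0.34631205  0.03956159] [ 0.46406827 -0.30458176  0.08835438]
t 6.0 p [ 0.4425 -0.3244  0.0633] yaw -155.28 j [-19.3  25.3 -22.5  -0.  -42.3 -46. ] w 0.342 F [-0.2  0.  -1.7] tilt [-7.e-04  4.e-04 -1.e+00]
travel cm [-13.82  14.67  -0.17] roll 10.22
```

```bash
python3 go.py .497 -.136 .063 -165.5
```

```text
t 6.0 p [ 0.4425 -0.3244  0.0633] yaw -155.28 j [-19.3  25.3 -22.5  -0.  -42.3 -46. ] w 0.342 F [-0.2  0.  -1.7] tilt [-7.e-04  4.e-04 -1.e+00]
travel cm [-12.83  14.83   0.03] roll 10.22
```

>>> {"method": "arm_command", "body": {
  "rows": [
    {"travel": [-1.6, 1.9, 0], "roll": 1.3, "fingers": 20},
    {"travel": [-3.2, 3.7, 0], "roll": 2.6, "fingers": 20},
    {"travel": [-4.8, 5.6, 0], "roll": 3.9, "fingers": 20},
    {"travel": [-6.4, 7.4, 0], "roll": 5.1, "fingers": 20},
    {"travel": [-8.0, 9.3, 0], "roll": 6.4, "fingers": 20},
    {"travel": [-9.6, 11.1, 0], "roll": 7.7, "fingers": 20},
    {"travel": [-11.2, 13.0, 0], "roll": 9.0, "fingers": 20},
    {"travel": [-12.8, 14.8, 0], "roll": 10.2, "fingers": 20},
    {"travel": [-12.8, 14.8, 0], "roll": 10.2, "fingers": 20},
    {"travel": [-12.8, 14.8, 0], "roll": 10.2, "fingers": 20}
  ]
}}

```text
time_s: 7.0
tcp_pos: [0.4969, -0.1363, 0.0631]
ee_rot: [[-0.968, -0.252, -0.001], [-0.252, 0.968, -0.0], [0.001, 0.0, -1.0]]
wrist_force: [0.2, -0.1, -1.9]
gripper_width: 0.348
```

```bash
python3 - <<'E'
from h import *
im,d,P=pts('side')
s=sense(); print(s['tcp_pos'])
save('sd3',cv2.resize(im[90:300,200:480],(800,600)))
im,d,P=pts('scene'); save('sc3',cv2.resize(im[100:310,160:440],(800,600)))
for c in ['scene','side']: print(c,[(np.round(x['position'],4).tolist(),round(x['p'],2)) for x in search_frame(c,'ball')[:2]], [(np.round(x['position'],4).tolist(),round(x['p'],2)) for x in search_frame(c,'foot')[:2]])
E
python3 go.py .497 -.136 .0195 -165.5
```

```text
[ 0.49676824 -0.13678399  0.06316022]
scene [([0.7275, -0.039, 0.0664], 0.36)] [([0.7613, 0.0059, 0.0492], 0.78)]
side [] [([0.7645, -0.0442, 0.0457], 0.93), ([0.6375, 0.2867, 0.0436], 0.53)]
t 7.3 p [ 0.4969 -0.1373  0.0635] yaw -165.54 j [  2.6  22.8 -27.1   0.  -40.1 -78.2] w 0.339 F [ 0.5  0.3 -1. ] tilt [-3.e-04 -0.e+00 -1.e+00]
travel cm [-0.04  0.12  4.4 ] roll -0.04
```

View pics/sd3.png

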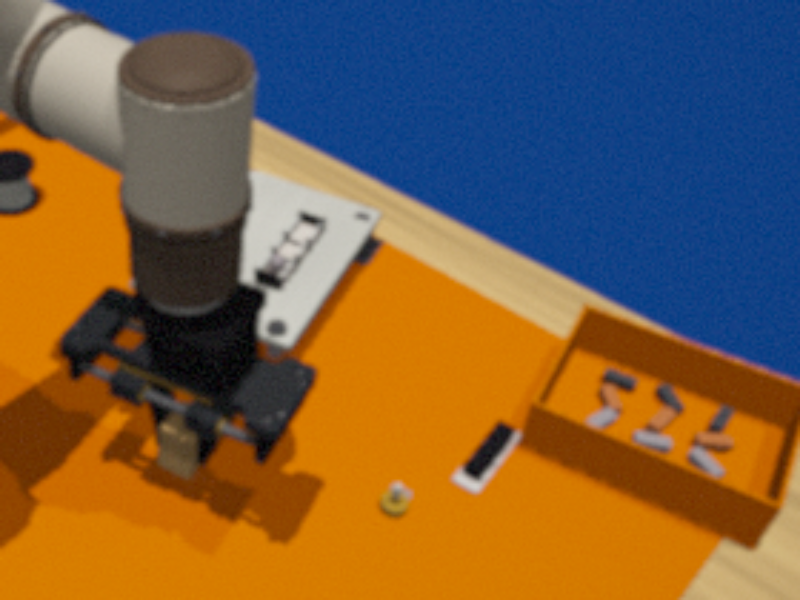

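View pics/sc3.png

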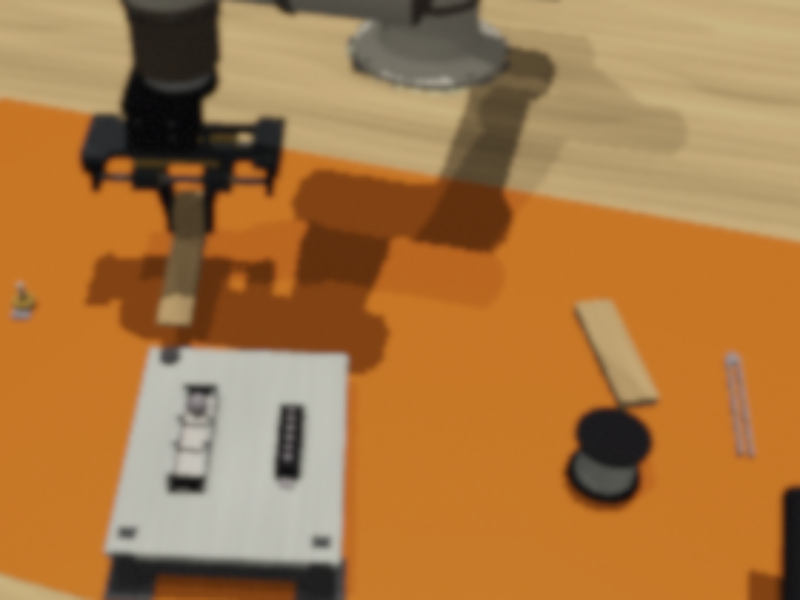

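The scene crop shows the held wedge with its nose at crop (175,325), lined up in front of the dark cap at (170,355). The ball is at the near end of the trough, at (198,403). I'll lower it to the bench now.

>>> {"method": "arm_command", "body": {
  "rows": [
    {"travel": [0, 0.1, 1], "roll": 0, "fingers": 20},
    {"travel": [0, 0.1, 2], "roll": 0, "fingers": 20},
    {"travel": [0, 0.1, 3], "roll": 0, "fingers": 20},
    {"travel": [0, 0.1, 3.5], "roll": 0, "fingers": 20},
    {"travel": [0, 0.1, 4.0], "roll": 0, "fingers": 20},
    {"travel": [0, 0.1, 4.0], "roll": 0, "fingers": 20}
  ]
}}

```text
time_s: 7.9
tcp_pos: [0.4973, -0.1356, 0.0235]
ee_rot: [[-0.968, -0.251, 0.0], [-0.251, 0.968, -0.0], [-0.0, -0.0, -1.0]]
wrist_force: [0.4, -0.4, -0.4]
gripper_width: 0.34
```

```bash
cat > ball.py <<'E'
# rectified strips of the level (1 px = 0.25 mm) and ball profile
import sys
from h import *
a=np.radians(14.5); ux=np.array([np.cos(a),np.sin(a)]); uy=np.array([-np.sin(a),np.cos(a)]); C=np.array([.7419,0.])
def proj(c,P):
    f=192/np.tan(np.radians(c['fov_y']/2))
    q=(P-np.array(c['origin']))@np.array(c['attitude']); return f*q[...,0]/q[...,2]+c['cx'],f*q[...,1]/q[...,2]+c['cy']
def strip(cam,z=.062):
    im,_=capture(cam); c=get_calibration(cam)
    xs=np.arange(-90,90,.25)/1000; ys=np.arange(-80,10,.25)/1000
    X,Y=np.meshgrid(xs,ys[::-1]); P=np.concatenate([(C+X[...,None]*ux+Y[...,None]*uy),np.full(X.shape+(1,),z)],-1)
    u,v=proj(c,P); return cv2.remap(im,u.astype(np.float32),v.astype(np.float32),cv2.INTER_CUBIC)
if __name__=='__main__':
    S=[strip(c) for c in sys.argv[2:]]
    save(sys.argv[1],np.vstack([cv2.resize(s,(800,400)) for s in S])[:800])
E
python3 - <<'E'
from ball import *
save('b1',cv2.resize(np.vstack([strip('scene')[100:],strip('side')[100:]]),(800,580)))
for c in ['scene','side']:
  r=cut_out(c,'ball')
  print(c,len(r),[ (x['p'],x['mask'].sum()) for x in r])
E
python3 go.py .6616 -.0933 .0235 -165.5
```

```text
scene 3 [(0.75, np.int64(813)), (0.37, np.int64(33)), (0.21, np.int64(496))]
side 0 []
t 8.1 p [ 0.497  -0.1356  0.0234] yaw -165.47 j [  2.8  26.4 -29.1  -0.  -34.5 -78.3] w 0.34 F [ 0.  -0.1 -0.4] tilt [ 0.  0. -1.]
travel cm [-1.699e+01 -3.000e-02 -1.000e-02] roll 0.03
```

View pics/b1.png

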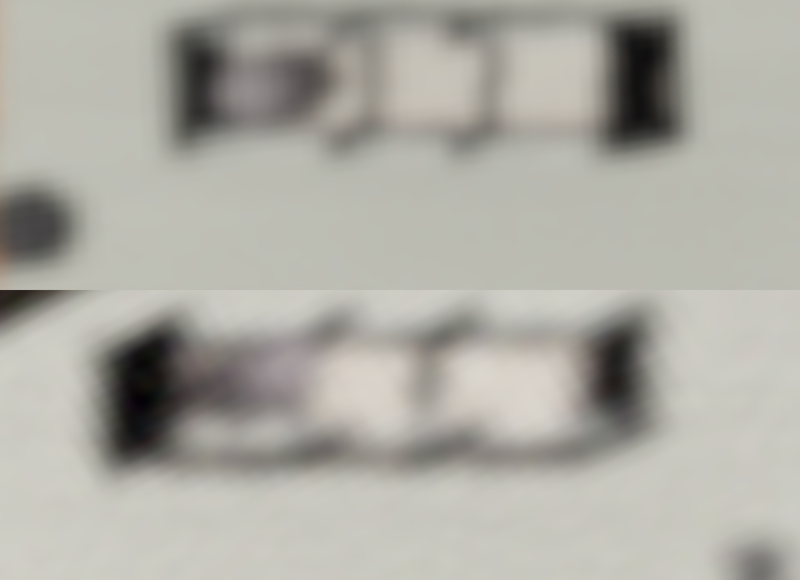

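Rectified strips: in the scene view (top) the bars are at x≈372 and 490 and the ball is at about 270, i.e. roughly -36 mm raw, with some parallax. In the side view (bottom) the ball is near 245. Now the approach and a slow push.

>>> {"method": "arm_command", "body": {
  "rows": [
    {"travel": [-0.8, 0, 0], "roll": 0, "fingers": 20},
    {"travel": [-1.6, 0, 0], "roll": 0, "fingers": 20},
    {"travel": [-2.4, 0, 0], "roll": 0, "fingers": 20},
    {"travel": [-3.2, 0, 0], "roll": 0, "fingers": 20},
    {"travel": [-3.8, 0, 0], "roll": 0, "fingers": 20},
    {"travel": [-4.2, 0, 0], "roll": 0, "fingers": 20},
    {"travel": [-4.2, 0, 0], "roll": 0, "fingers": 20}
  ]
}}

```text
time_s: 8.8
tcp_pos: [0.5382, -0.1249, 0.0235]
ee_rot: [[-0.968, -0.251, 0.0], [-0.251, 0.968, -0.0], [-0.0, -0.0, -1.0]]
wrist_force: [0.6, -0.2, -0.5]
gripper_width: 0.344
```

>>> {"method": "arm_command", "body": {
  "rows": [
    {"travel": [-0.15, 0, 0], "roll": 0, "fingers": 20},
    {"travel": [-0.3, 0, 0], "roll": 0, "fingers": 20},
    {"travel": [-0.45, 0, 0], "roll": 0, "fingers": 20},
    {"travel": [-0.6, 0, 0], "roll": 0, "fingers": 20},
    {"travel": [-0.75, 0, 0], "roll": 0, "fingers": 20},
    {"travel": [-0.9, 0, 0], "roll": 0, "fingers": 20},
    {"travel": [-1.0, 0, 0], "roll": 0, "fingers": 20},
    {"travel": [-1.0, 0, 0], "roll": 0, "fingers": 20}
  ]
}}

```text
time_s: 9.6
tcp_pos: [0.5473, -0.1225, 0.0235]
ee_rot: [[-0.968, -0.251, -0.0], [-0.251, 0.968, 0.0], [0.0, 0.0, -1.0]]
wrist_force: [0.7, 0.2, -1.3]
gripper_width: 0.347
```

```bash
cat > prof.py <<'E'
from ball import *
s=sense(); p=np.array(s['tcp_pos'])[:2]; D=np.array([.6616,-.0933])-p
print('t',s['time_s'],'along',(D@ux*1000).round(1),'lat',(D@uy*1000).round(1),'z',round(s['tcp_pos'][2],4),'F along/lat/z',np.round([np.array(s['wrist_force'])[:2]@ux,np.array(s['wrist_force'])[:2]@uy,s['wrist_force'][2]],1))
S=strip('scene')[100:].astype(float); S=cv2.resize(S,(800,290))
g=S[60:110].mean(0); col=g[:,2]-g[:,1]; lum=g.mean(1)   # row band of the trough
print('lum ',lum[160:680:10].astype(int).tolist()); print('b-g ',col[160:680:10].round().astype(int).tolist())
E
python3 prof.py
```

```text
t 9.6 along 117.9 lat -0.3 z 0.0235 F along/lat/z [ 0.7  0.  -1.3]
lum  [160, 130, 94, 57, 46, 64, 94, 120, 133, 137, 132, 123, 112, 98, 90, 89, 104, 129, 151, 162, 156, 148, 156, 172, 186, 191, 192, 192, 192, 191, 189, 180, 162, 149, 160, 177, 189, 192, 193, 193, 193, 192, 188, 176, 145, 99, 54, 26, 16, 24, 47, 81]
b-g  [-9, -8, -5, -2, 0, 0, -1, -1, -1, -1, 0, -1, -1, -1, -2, -3, -5, -7, -8, -9, -8, -8, -8, -9, -9, -9, -10, -9, -10, -9, -9, -9, -9, -8, -8, -9, -9, -9, -9, -9, -9, -9, -9, -9, -8, -6, -3, 0, 1, 0, -3, -6]
```

>>> {"method": "arm_command", "body": {
  "rows": [
    {"travel": [-0.12, 0, 0], "roll": 0, "fingers": 20},
    {"travel": [-0.24, 0, 0], "roll": 0, "fingers": 20},
    {"travel": [-0.36, 0, 0], "roll": 0, "fingers": 20},
    {"travel": [-0.48, 0, 0], "roll": 0, "fingers": 20},
    {"travel": [-0.6, 0, 0], "roll": 0, "fingers": 20},
    {"travel": [-0.72, 0, 0], "roll": 0, "fingers": 20},
    {"travel": [-0.84, 0, 0], "roll": 0, "fingers": 20},
    {"travel": [-1.0, 0, 0], "roll": 0, "fingers": 20},
    {"travel": [-1.0, 0, 0], "roll": 0, "fingers": 20}
  ]
}}

```text
time_s: 10.55
tcp_pos: [0.5521, -0.1211, 0.0233]
ee_rot: [[-0.968, -0.249, -0.011], [-0.249, 0.968, -0.001], [0.01, 0.002, -1.0]]
wrist_force: [-10.0, -2.0, 6.5]
gripper_width: 0.343
```

```bash
python3 prof.py
```

```text
t 10.55 along 113.0 lat -0.5 z 0.0233 F along/lat/z [-10.1   0.6   6.5]
lum  [159, 127, 88, 51, 42, 62, 94, 121, 133, 138, 133, 124, 113, 99, 89, 86, 99, 123, 145, 154, 151, 148, 161, 178, 189, 192, 192, 192, 192, 191, 188, 176, 158, 150, 165, 182, 192, 193, 193, 193, 193, 192, 187, 174, 143, 97, 52, 25, 14, 12, 29, 69]
b-g  [-9, -7, -5, -2, 0, 0, 0, -1, -1, 0, -1, -1, 0, 0, -1, -3, -5, -7, -8, -8, -8, -8, -9, -9, -9, -9, -9, -9, -9, -9, -9, -9, -8, -8, -9, -9, -9, -9, -9, -10, -10, -9, -9, -9, -8, -5, -3, 0, 1, 1, -2, -5]
```

>>> {"method": "arm_command", "body": {
  "rows": [
    {"travel": [-0.05, 0, 0], "roll": 0, "fingers": 20},
    {"travel": [-0.1, 0, 0], "roll": 0, "fingers": 20},
    {"travel": [-0.15, 0, 0], "roll": 0, "fingers": 20},
    {"travel": [-0.2, 0, 0], "roll": 0, "fingers": 20},
    {"travel": [-0.25, 0, 0], "roll": 0, "fingers": 20},
    {"travel": [-0.3, 0, 0], "roll": 0, "fingers": 20},
    {"travel": [-0.3, 0, 0], "roll": 0, "fingers": 20},
    {"travel": [-0.3, 0, 0], "roll": 0, "fingers": 20}
  ]
}}

```text
time_s: 11.4
tcp_pos: [0.5548, -0.1203, 0.0233]
ee_rot: [[-0.968, -0.249, -0.011], [-0.249, 0.968, -0.001], [0.011, 0.002, -1.0]]
wrist_force: [-10.4, -2.2, 6.6]
gripper_width: 0.345
```

```bash
python3 prof.py
```

```text
t 11.4 along 110.2 lat -0.6 z 0.0233 F along/lat/z [-10.7   0.4   6.6]
lum  [157, 124, 85, 46, 30, 39, 70, 106, 128, 142, 144, 138, 130, 118, 105, 94, 87, 91, 100, 106, 118, 137, 163, 182, 191, 192, 193, 193, 192, 191, 188, 174, 157, 150, 166, 183, 192, 193, 193, 193, 193, 192, 187, 174, 143, 97, 52, 25, 13, 12, 30, 71]
b-g  [-9, -7, -5, -2, 0, 0, -1, -2, -2, -2, -1, -1, -1, 0, -1, -1, -2, -4, -5, -6, -7, -8, -8, -9, -9, -9, -9, -9, -9, -9, -9, -9, -8, -8, -8, -9, -9, -9, -10, -10, -10, -9, -9, -9, -8, -5, -2, 0, 2, 2, -1, -5]
```

>>> {"method": "arm_command", "body": {
  "rows": [
    {"travel": [-0.1, 0, 0], "roll": 0, "fingers": 20},
    {"travel": [-0.2, 0, 0], "roll": 0, "fingers": 20},
    {"travel": [-0.3, 0, 0], "roll": 0, "fingers": 20},
    {"travel": [-0.4, 0, 0], "roll": 0, "fingers": 20},
    {"travel": [-0.5, 0, 0], "roll": 0, "fingers": 20},
    {"travel": [-0.6, 0, 0], "roll": 0, "fingers": 20},
    {"travel": [-0.7, 0, 0], "roll": 0, "fingers": 20},
    {"travel": [-0.8, 0, 0], "roll": 0, "fingers": 20},
    {"travel": [-0.9, 0, 0], "roll": 0, "fingers": 20},
    {"travel": [-1.0, 0, 0], "roll": 0, "fingers": 20}
  ]
}}

```text
time_s: 12.45
tcp_pos: [0.5643, -0.1179, 0.0233]
ee_rot: [[-0.968, -0.249, -0.011], [-0.249, 0.968, -0.001], [0.011, 0.002, -1.0]]
wrist_force: [-10.2, -2.7, 8.0]
gripper_width: 0.343
```

>>> {"method": "arm_command", "body": {
  "rows": [
    {"travel": [-0.1, 0, 0], "roll": 0, "fingers": 20},
    {"travel": [-0.2, 0, 0], "roll": 0, "fingers": 20},
    {"travel": [-0.3, 0, 0], "roll": 0, "fingers": 20},
    {"travel": [-0.4, 0, 0], "roll": 0, "fingers": 20},
    {"travel": [-0.5, 0, 0], "roll": 0, "fingers": 20},
    {"travel": [-0.6, 0, 0], "roll": 0, "fingers": 20},
    {"travel": [-0.7, 0, 0], "roll": 0, "fingers": 20}
  ]
}}

```text
time_s: 13.15
tcp_pos: [0.5712, -0.1161, 0.0233]
ee_rot: [[-0.968, -0.249, -0.011], [-0.249, 0.968, -0.001], [0.011, 0.002, -1.0]]
wrist_force: [-9.9, -1.9, 7.5]
gripper_width: 0.345
```

>>> {"method": "arm_command", "body": {
  "rows": [
    {"travel": [0, 0, 0], "roll": 0, "fingers": 20},
    {"travel": [0, 0, 0], "roll": 0, "fingers": 20},
    {"travel": [0, 0, 0], "roll": 0, "fingers": 20},
    {"travel": [0, 0, 0], "roll": 0, "fingers": 20},
    {"travel": [0, 0, 0], "roll": 0, "fingers": 20},
    {"travel": [0, 0, 0], "roll": 0, "fingers": 20},
    {"travel": [0, 0, 0], "roll": 0, "fingers": 20},
    {"travel": [0, 0, 0], "roll": 0, "fingers": 20},
    {"travel": [0, 0, 0], "roll": 0, "fingers": 20},
    {"travel": [0, 0, 0], "roll": 0, "fingers": 20}
  ]
}}

```text
time_s: 14.15
tcp_pos: [0.5717, -0.1161, 0.0233]
ee_rot: [[-0.968, -0.25, -0.01], [-0.25, 0.968, -0.001], [0.01, 0.002, -1.0]]
wrist_force: [-9.6, -2.6, 6.9]
gripper_width: 0.338
```

```bash
python3 prof.py; python3 - <<'E'
from ball import *
save('b2',cv2.resize(np.vstack([strip('scene')[100:],strip('side')[100:]]),(800,580)))
E
```

```text
t 14.15 along 92.8 lat -0.5 z 0.0233 F along/lat/z [-9.9 -0.1  6.9]
lum  [114, 76, 44, 33, 54, 95, 140, 171, 184, 191, 193, 193, 192, 187, 179, 168, 155, 144, 136, 126, 113, 100, 91, 87, 97, 118, 142, 168, 184, 188, 184, 162, 140, 140, 165, 185, 193, 194, 194, 194, 194, 192, 185, 169, 135, 89, 47, 24, 20, 34, 61, 93]
b-g  [-7, -4, -2, -2, -4, -6, -8, -9, -9, -9, -9, -9, -9, -9, -8, -6, -4, -2, -1, 0, 0, -1, -2, -3, -5, -7, -8, -9, -9, -10, -9, -9, -8, -8, -9, -9, -9, -9, -10, -10, -9, -9, -9, -9, -8, -5, -2, 0, 0, -2, -4, -6]
```

View pics/b2.png

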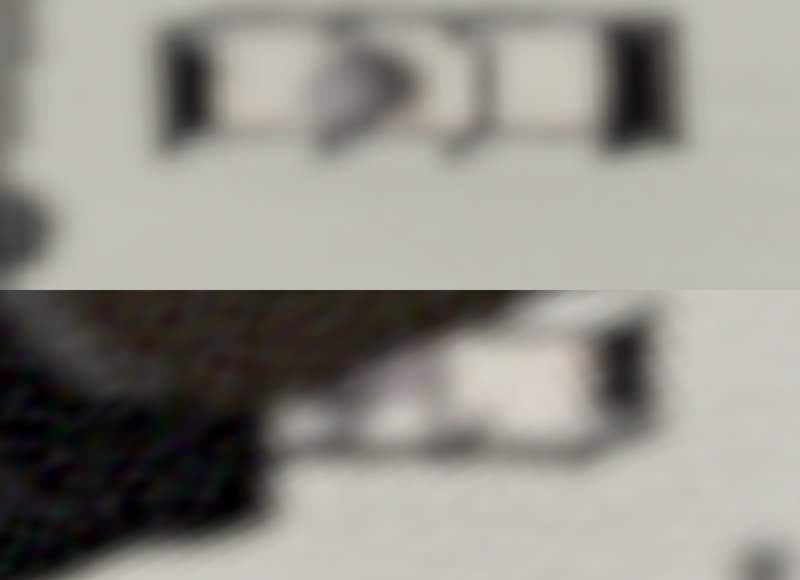

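The ball is now at strip x≈357, between near -12 and -8.5 mm depending on parallax. The push force is steady at about 10 N. I'll push 8 mm more and let it settle, then relieve the elastic push, release, and look with the wrist camera.

>>> {"method": "arm_command", "body": {
  "rows": [
    {"travel": [-0.1, 0, 0], "roll": 0, "fingers": 20},
    {"travel": [-0.2, 0, 0], "roll": 0, "fingers": 20},
    {"travel": [-0.3, 0, 0], "roll": 0, "fingers": 20},
    {"travel": [-0.4, 0, 0], "roll": 0, "fingers": 20},
    {"travel": [-0.5, 0, 0], "roll": 0, "fingers": 20},
    {"travel": [-0.6, 0, 0], "roll": 0, "fingers": 20},
    {"travel": [-0.7, 0, 0], "roll": 0, "fingers": 20},
    {"travel": [-0.8, 0, 0], "roll": 0, "fingers": 20}
  ]
}}

```text
time_s: 15.1
tcp_pos: [0.5791, -0.1141, 0.0233]
ee_rot: [[-0.968, -0.249, -0.011], [-0.249, 0.968, -0.001], [0.011, 0.002, -1.0]]
wrist_force: [-10.9, -2.2, 7.3]
gripper_width: 0.345
```

>>> {"method": "arm_command", "body": {
  "rows": [
    {"travel": [0.1, 0, 0], "roll": 0, "fingers": 20},
    {"travel": [0.2, 0, 0], "roll": 0, "fingers": 20},
    {"travel": [0.3, 0, 0], "roll": 0, "fingers": 20},
    {"travel": [0.4, 0, 0], "roll": 0, "fingers": 20},
    {"travel": [0.4, 0, 0], "roll": 0, "fingers": 20},
    {"travel": [0.4, 0, 0], "roll": 0, "fingers": 20},
    {"travel": [0.4, 0, 0], "roll": 0, "fingers": 20},
    {"travel": [0.4, 0, 0], "roll": 0, "fingers": 20},
    {"travel": [0.4, 0, 0], "roll": 0, "fingers": 20},
    {"travel": [0.4, 0, 0], "roll": 0, "fingers": 20}
  ]
}}

```text
time_s: 16.1
tcp_pos: [0.5795, -0.1141, 0.0233]
ee_rot: [[-0.968, -0.251, -0.002], [-0.251, 0.968, -0.0], [0.002, 0.0, -1.0]]
wrist_force: [-4.1, -0.2, 1.3]
gripper_width: 0.346
```

```bash
python3 prof.py
```

```text
t 16.1 along 84.7 lat -0.4 z 0.0233 F along/lat/z [-4.   0.8  1.3]
lum  [107, 67, 37, 34, 64, 105, 149, 177, 187, 193, 194, 194, 194, 194, 193, 191, 186, 175, 163, 151, 141, 133, 126, 114, 101, 92, 90, 106, 136, 160, 169, 156, 141, 145, 168, 186, 193, 194, 194, 194, 194, 192, 185, 168, 132, 86, 45, 23, 13, 17, 42, 84]
b-g  [-7, -4, -1, -1, -4, -7, -8, -9, -9, -9, -9, -9, -9, -9, -9, -9, -8, -7, -6, -3, -1, 0, -1, -1, -1, -1, -3, -5, -7, -8, -9, -8, -8, -8, -8, -9, -9, -9, -10, -10, -9, -9, -9, -9, -7, -4, -2, 0, 1, 0, -2, -5]
```

>>> {"method": "arm_command", "body": {
  "rows": [
    {"travel": [0.1, 0, 0], "roll": 0, "fingers": 20},
    {"travel": [0.17, 0, 0], "roll": 0, "fingers": 20},
    {"travel": [0.17, 0, 0], "roll": 0, "fingers": 20},
    {"travel": [0.17, 0, 0], "roll": 0, "fingers": 60},
    {"travel": [0.17, 0, 0], "roll": 0, "fingers": 60},
    {"travel": [0.17, 0, 0], "roll": 0, "fingers": 60},
    {"travel": [0.17, 0, 0], "roll": 0, "fingers": 60},
    {"travel": [0.17, 0, 0], "roll": 0, "fingers": 60}
  ]
}}

```text
time_s: 16.95
tcp_pos: [0.579, -0.1145, 0.0238]
ee_rot: [[-0.968, -0.251, 0.001], [-0.251, 0.968, 0.0], [-0.001, -0.0, -1.0]]
wrist_force: [0.6, -0.2, -0.1]
gripper_width: 0.589
```

>>> {"method": "arm_command", "body": {
  "rows": [
    {"travel": [0, 0, -1], "roll": 0, "fingers": 60},
    {"travel": [0, 0, -3], "roll": 0, "fingers": 60},
    {"travel": [0, 0, -6], "roll": 0, "fingers": 60},
    {"travel": [1, 0, -10], "roll": 0, "fingers": 60},
    {"travel": [3, 0, -14], "roll": 8, "fingers": 60},
    {"travel": [4, 0, -17], "roll": 16, "fingers": 60},
    {"travel": [4, 0, -19], "roll": 24, "fingers": 60},
    {"travel": [4, 0, -20], "roll": 32, "fingers": 60},
    {"travel": [4, 0, -20], "roll": 40, "fingers": 60},
    {"travel": [4, 0, -20], "roll": 48, "fingers": 60}
  ]
}}

```text
time_s: 17.95
tcp_pos: [0.5399, -0.1245, 0.2252]
ee_rot: [[-0.831, 0.556, 0.003], [0.556, 0.831, 0.0], [-0.002, 0.002, -1.0]]
wrist_force: [-0.2, -0.2, -0.1]
gripper_width: 0.601
```

```bash
python3 prof.py; python3 -c "
from h import *
print(np.round(get_calibration('wrist')['mount'],3), get_calibration('wrist')['cx'],get_calibration('wrist')['cy'],sense()['joints'])"
```

```text
t 17.95 along 125.6 lat -0.2 z 0.2252 F along/lat/z [-0.2 -0.1 -0.1]
lum  [105, 66, 36, 33, 63, 104, 147, 174, 184, 190, 191, 191, 191, 191, 190, 189, 184, 173, 162, 150, 139, 130, 124, 113, 100, 91, 88, 100, 124, 147, 159, 150, 137, 142, 166, 184, 191, 191, 191, 191, 192, 190, 183, 165, 130, 84, 44, 22, 13, 17, 41, 83]
b-g  [-7, -4, -1, -1, -4, -7, -8, -9, -9, -9, -9, -9, -9, -9, -9, -9, -9, -7, -5, -3, -1, 0, 0, 0, -1, -1, -3, -5, -7, -8, -9, -8, -7, -7, -8, -9, -9, -10, -9, -9, -9, -10, -9, -9, -7, -5, -2, 0, 0, 0, -3, -6]
[[ 0.002 -0.971 -0.241  0.066]
 [ 1.     0.002  0.    -0.   ]
 [ 0.    -0.241  0.971 -0.151]
 [ 0.     0.     0.     1.   ]] 258.2564114319853 191.12769358100098 [ 3.77358758e+00  1.54740309e+01 -1.05049757e+01 -2.45341502e-03
 -6.39170458e+01 -1.27792271e+02]
```

>>> {"method": "arm_command", "body": {
  "rows": [
    {"travel": [-2.8, 2.8, 0], "roll": 0, "fingers": 60},
    {"travel": [-5.6, 5.6, 0], "roll": 0, "fingers": 60},
    {"travel": [-8.4, 8.4, 1], "roll": 0, "fingers": 60},
    {"travel": [-11.2, 11.2, 2], "roll": 0, "fingers": 60},
    {"travel": [-14.0, 14.0, 3], "roll": 0, "fingers": 60},
    {"travel": [-16.8, 16.8, 4], "roll": 0, "fingers": 60},
    {"travel": [-19.5, 19.8, 4.5], "roll": 0, "fingers": 60},
    {"travel": [-19.5, 19.8, 4.5], "roll": 0, "fingers": 60},
    {"travel": [-19.5, 19.8, 4.5], "roll": 0, "fingers": 60}
  ]
}}

```text
time_s: 18.9
tcp_pos: [0.8117, -0.0666, 0.1763]
ee_rot: [[-0.835, 0.55, -0.003], [0.55, 0.835, -0.0], [0.002, -0.002, -1.0]]
wrist_force: [0.4, 0.2, 0.6]
gripper_width: 0.605
```

```bash
python3 - <<'E'
from ball import *
im,d,P=pts('wrist'); s=sense(); print(s['tcp_pos'],s['time_s'])
save('w2',im)
# depth-rectified strip: pixels binned by true world position in plate frame
Q=P.reshape(-1,3); x=((Q[:,:2]-C)@ux*1000); y=((Q[:,:2]-C)@uy*1000)
m=(abs(y+34)<9)&(abs(x-7)<60)&(d.ravel()>0)
for x0 in range(-53,67,2):
    k=m&(abs(x-x0)<1)
    if k.any(): print(x0,k.sum(),np.round(Q[k,2].max()*1000,1),np.round(np.median(Q[k,2])*1000,1),im.reshape(-1,3)[k].mean(0).round().astype(int).tolist())
r=cut_out('wrist','ball')
for q in r[:2]:
    v,u=np.nonzero(q['mask']); print(q['p'],len(u),u.mean(),v.mean(),u.min(),u.max(),v.min(),v.max())
E
```

```text
[ 0.811374   -0.06705877  0.17837298] 18.95
-51 52 67.5 65.9 [86, 86, 83]
-49 65 67.6 65.8 [48, 47, 49]
-47 62 67.8 65.9 [45, 44, 46]
-45 118 66.3 58.0 [122, 120, 117]
-43 63 58.3 55.8 [240, 243, 240]
-41 55 57.7 56.0 [242, 245, 243]
-39 55 57.2 55.7 [242, 243, 241]
-37 54 58.1 56.0 [242, 242, 239]
-35 59 57.5 56.0 [242, 242, 239]
-33 60 57.6 56.1 [241, 239, 235]
-31 57 57.5 55.8 [240, 235, 229]
-29 55 57.8 55.6 [239, 232, 225]
-27 57 58.0 56.0 [240, 231, 222]
-25 54 57.9 56.0 [240, 231, 222]
-23 56 57.1 55.9 [239, 231, 221]
-21 54 57.7 56.0 [238, 229, 220]
-19 54 57.8 55.8 [240, 231, 222]
-17 58 57.6 56.0 [238, 229, 220]
-15 52 57.6 56.0 [192, 181, 170]
-13 57 67.9 57.1 [76, 72, 69]
-11 57 64.3 56.4 [176, 165, 156]
-9 43 69.3 56.5 [202, 192, 183]
-7 49 71.6 69.2 [164, 156, 152]
-5 56 74.2 71.6 [153, 146, 144]
-3 57 74.8 72.4 [155, 147, 146]
-1 58 75.6 72.6 [151, 144, 144]
1 58 74.9 72.5 [144, 137, 137]
3 55 74.8 72.0 [141, 134, 133]
5 57 73.6 70.6 [143, 136, 133]
7 54 71.4 68.0 [157, 149, 143]
9 54 67.7 56.2 [209, 199, 188]
11 49 58.0 56.0 [236, 227, 218]
13 55 57.9 56.0 [199, 189, 
[... 262 characters left out ...]
3 57.3 56.2 [236, 227, 217]
33 49 57.8 56.2 [234, 225, 216]
35 51 57.7 56.2 [235, 225, 216]
37 49 57.9 56.1 [237, 228, 218]
39 49 57.3 56.0 [235, 226, 217]
41 48 57.4 56.2 [235, 226, 216]
43 52 57.6 56.1 [235, 226, 216]
45 88 252.2 57.1 [160, 154, 148]
47 181 257.5 250.5 [105, 102, 98]
49 939 260.5 251.3 [49, 46, 40]
51 988 260.8 253.3 [54, 50, 42]
53 889 260.5 256.5 [50, 47, 43]
55 970 279.0 258.6 [35, 33, 32]
57 1320 279.4 259.5 [24, 24, 24]
59 1351 280.0 262.9 [31, 30, 27]
61 1382 279.7 264.9 [33, 31, 28]
63 1469 279.7 270.0 [31, 30, 27]
65 1438 279.9 271.2 [31, 30, 27]
0.85 413 250.6319612590799 108.9225181598063 240 262 98 120
0.34 48647 282.3931794355253 91.50395707854544 110 449 0 236
```

View pics/w2.png

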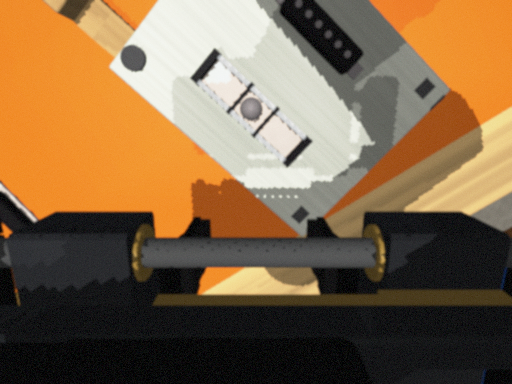

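The wrist view shows the ball at (251,109), between the bars at about (240,97) and (265,121). It reads about -1.7 mm and slightly towards the near bar. One sphere-fit check will confirm the value and that it's at rest.

```bash
python3 - <<'E'
from ball import *
from scipy.optimize import least_squares
im,d,P=pts('wrist'); print(sense()['time_s'])
m=cut_out('wrist','ball')[0]['mask']; Q=P[m]; Q=Q[Q[:,2]>.066]
f=least_squares(lambda c:np.linalg.norm(Q-c,axis=1)-.009,Q.mean(0)-[0,0,.006],loss='soft_l1',f_scale=.001).x
bx=(f[:2]-C)@ux*1000; print('sphere',f.round(4),'x',bx.round(2))
x=((P[...,:2]-C)@ux*1000); y=((P[...,:2]-C)@uy*1000); g=im.astype(float).mean(-1)
for c0 in (-13,15):
    k=(abs(x-c0)<3.5)&(abs(y+34)<8)&(P[...,2]<.0665)&(g<150)&~cv2.dilate(m.astype(np.uint8),np.ones((3,3))).astype(bool)
    print('bar',c0,k.sum(),np.average(x[k],weights=200-g[k]).round(2))
E
python3 prof.py | tail -1
```

```text
19.05
sphere [ 0.7503 -0.0341  0.065 ] x -0.38
bar -13 74 -12.94
bar 15 63 15.0
b-g  [-7, -4, -2, -2, -4, -6, -9, -10, -9, -9, -9, -9, -9, -9, -9, -9, -8, -7, -5, -3, -1, 0, 0, 0, -1, -2, -3, -5, -7, -8, -9, -8, -7, -8, -8, -9, -9, -9, -10, -9, -9, -9, -9, -8, -7, -5, -2, 0, 1, 1, -2, -5]
```

The ball stands at -1.4 mm (tolerance ±4). The bars measure 27.9 mm apart against 28 nominal, and the reading hasn't changed since release. The gripper is clear, so I'm handing in.

```bash
python3 -c "
from h import *
im,d,P=pts('scene'); Q=P.reshape(-1,3); m=(np.hypot(Q[:,0]-.5795,Q[:,1]+.114)<.03)&(Q[:,2]>.03)&(Q[:,2]<.07)
print('block top',m.sum(),np.percentile(Q[m,2],[50,90]).round(4)); s=sense(); print(s['wrist_force'],s['tcp_pos'])
print(finish_job())"
```

```text
block top 96 [0.0469 0.0487]
[ 0.42928918  0.08551654 -0.57949941] [ 0.81124588 -0.06730204  0.180962  ]
the job is handed in; nothing more can be done
None
```

I took the wedge by its block, laid it in line with the foot and slid it in slowly. The push took about 10 N at the wrist, and the ball moved from near -30 mm to centre. I then eased off the push, let go and lifted clear. The job was handed in at about 19 s of the 72 s, with no verdict reported.

- **Ball position:** the wrist camera put it 1.4 mm short of centre, inside the 4 mm limit. The two bars measured 27.9 mm apart (28 nominal), so I trust that reading.
- **Ball at rest:** its reading did not move between just before letting go and the last check.
- **Wedge:** its block top measures about 47 mm above the bench (46 mm nominal). I took that as lying flat and did not measure its tilt.
- **Robot:** the gripper was clear of everything at hand-in, with only sensor noise on the wrist force.
- **Disagreement:** a raw reading from the scene camera put the ball about 9 mm short of centre. I put this down to that camera's slanted view and used the overhead one.
- **Not checked:** I did not measure the bystanders' positions at the end. The wedge was carried well clear of the pot, the nearest one, and I saw no unexpected contact forces.

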